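Screw the vacuum drying pot shut

ROBOT

A 6-joint arm with a two-finger parallel gripper is mounted at the origin on the work surface. World frame = base frame: x ahead of the robot, y to its left, z up, the work surface at z = 0. Lengths are in m, angles in degrees, forces in N, time in s.
With the tool pointing down it reaches from about 0.275 to 0.725 m from the base axis. Payload 15.9 kg.
Tool frame: the origin (TCP) lies on the mounting face of the last link; the fingertips stand 173 mm ahead of it and the grasp point (between the pads) lies 155 mm ahead of it (r.nose_length is the distance from the TCP to the fingertips, in m); z points along the fingers, y is the line along which they close (so a half turn about z gives the same grasp; the last joint's range is limited). The gripper opens to 85 mm and grips with 20 to 120 N. Pads are 22 mm wide; open, the fingers measure 114 mm over their backs; the gripper's body (76 mm by 85 mm) begins 54 mm behind the grasp point. The pads swing forward as they close: fully open they stand 13 mm farther back than shut.
Start: joints at [0, 12.198, -1.971, 75.831, 0, 90], TCP at [0.5, 0, 0.405] pointing down, gripper open.
Joint ranges: [-170.91, 170.91], [-42.67, 98.43], [-65.05, 77.54], [-120.47, 116.71], [-90, 82.35], [-180, 180]. Speed limits (degrees/s): [108.29, 108.29, 136.94, 147.25, 180, 180].

INTERFACE

Orientations are given as a 3x3 rotation matrix whose columns are the frame's x, y, z axes.
In Python, from workcell import read_state, eyes, ticket, r gives the robot as it stands.
- The arm moves only by the tool play_rows, never from a script. Its argument "increments" is a list of rows, each an object with "linear": the shift along the tool's x, y, z in m, a list of three; "twist": the turn about the tool's z in rad. In form: [{"linear": [dx, dy, dz], "twist": twist}, ...]. A call has 1 to 12 rows; each row is the pose to reach, as a shift and turn from the pose commanded when the call began, along the tool's axes at that moment; what a row does not reach only later rows make up. A row lasts 1/10 s, in which the tool goes at most 50 mm and 8.59 degrees, less where a joint would pass 70% of its speed; a pose out of reach is approached as far as the arm can. A call with a gripper value outside its range is refused whole. "gripper" is the closure, from -1 (fully open) to 1 (shut), set as the call begins (left out, the last holds). The fingers move at their own pace and stop on an object; the grip force is fixed at half the most. Time passes only in rows, so rows that repeat a pose let the fingers close. It gives the time, the measured TCP pose, the force, the opening and the grip force at its end, in the units of the state.
- read_state(): the state, without advancing time (a new reading comes with each control period).
- eyes.read_camera(name): name is "scene" or "side" or "wrist"; returns (picture, depth): 400x640x3 uint8, red, green, blue; 400x640 float32, m along the optical axis (not along the pixel's ray), 0 where there is no reading.
- eyes.camera_model(name): a dict with "fx", "fy", "cx", "cy" (pixels), "distortion" ([k1, k2, p1, p2, k3] as OpenCV has them; the pictures are not rectified), "origin" and "rotation" of the camera in the world. Camera axes: x right, y down, z forward; pixel columns grow to the right and rows downward; lengths in m; the calibration is good to about 2 mm. A picture is of the moment at which its call begins: read the wrist's pose just before it. camera_model takes no time and is no camera call; for the wrist camera it gives the pose at the moment of the call.
- ticket.sign_off(): hands the job in; it is judged then, once.
The state is a dict: "clock": time; "q": joint angles; "joint_velocities": joint speeds; "tau": joint torques, N m; "position": TCP position; "tcp_rot": TCP orientation; "ft_force": force on the tool from outside, world axes, zero at the start; "ft_torque": the same for the moment, N m; "width": finger opening in m; "finger_force": force on a finger pad.
Only numpy, scipy, OpenCV 4.12 (cv2) and the standard library are available. Lean on these libraries where they do the work, as an engineer would, in place of code of your own. Each camera call takes 0.05 s, during which the arm holds its last target. There are 200 camera calls.

TASK

The vacuum drying pot has been loaded with wet phone boards and left open. Swing its hinged lid down onto the pot without slamming it, then press the spring-lifted screw cap down into the mouth, feeling for where it drops in between the threads, and turn it clockwise right up to its stop, so that it stays down flush with the lid ring when you let go. Leave the jar, the solder spool, the screwdriver and the tweezers beside the pot where they are.

Things in the scene. Friction and masses are not known exactly. Their poses are not given: they have to be found in the camera images.
- pot: Stainless vacuum pot, fixed to the bench: round, 154 mm across, 176 mm at the flange, rim 130 mm high. Origin: centre of its underside; z up. Its -x side is the front, its +x side the back, where the lid is hinged. Gauge and valve stick out on its +y side, up to 130 mm from the axis and 125 mm high.
- lid_hinge (a point): Middle of the lid's hinge axis, which runs along the pot's y axis: 108 mm behind the pot's axis (pot x = +108 mm), 137 mm above the bench. Axes as the pot's.
- lid (a joint): Opening angle of the lid, rad: 0 is shut on the rim (hard stop); starts at 0.6 to 0.95, opens to 1.6. The lid is a dark steel ring, 176 mm outside, 136 mm inside, 14 mm thick, mid-plane through the hinge axis, its centre 108 mm from the hinge; it carries the screw cap. The hinge is stiff: the lid stays where it is left; 2 to 5 N on the tab closes it.
- lid_tab (a point): On the push tab at the lid ring's front edge, across from the hinge: a plate 34 mm (radially) by 50 mm, 10 mm thick, ending 225 mm from the hinge axis. The point is on its top face, 212 mm from the hinge axis and 7 mm above the lid's mid-plane. z: the lid's upper normal; x: towards the hinge.
- cap_top (a point): Centre of the screw cap's flat top face; z along the cap's axis, away from the pot. Aluminium disc 128 mm wide, captive in the lid ring, turns and slides along its axis. Lid shut: a spring holds its top 168 mm above the bench, 24 mm above the lid ring's top (144 mm). Pressing takes 5 N at first, 10 N at the bottom, 2 mm below flush. A centre boss, 18 mm in radius, is 11 mm tall.
- cap_lug (a point): Top centre of one of the four radial finger lugs that stand on the cap's top face at 90 degrees, along cap_top's +x (this one), +y, -x and -y. Each reaches from 22 to 60 mm from the cap's axis, is 16 mm wide and 24 mm tall. Turning takes 2 to 12 N on a lug; clockwise from above (towards negative yaw) tightens, and the cap can turn on round and round.
- cap_dog (a point): One of two thread dogs, half a turn apart, under the cap (along cap_top's +x and -x, each 45 degrees wide). Not lined up, they land on the mouth's threads and the cap goes down only 2 mm; lined up (a window of about 45 degrees in every 180) it goes down all the way. Let go before its dogs are under the threads, it springs up again.
- pot_mouth (a point): Centre of the mouth at rim height. In it sit two threads, half a turn apart, hidden once the lid is shut; their angle is not told: find it by pressing and turning. Pressed down and turned clockwise, the dogs run under the threads, which hold the cap and draw it down 8 mm over 84 degrees to a hard stop; let go there it stays within 1 mm of flush, short of it, it stands proud.
- flux_jar: Bystander: blue flux jar, 60 mm wide, 62 mm tall, near the pot. Origin: its underside's centre. Leave it alone.
- spool: Bystander: spool of solder standing on its end, 62 mm wide, 44 mm tall, near the pot. Origin: its underside's centre. Leave it alone.
- driver: Bystander: screwdriver, 150 mm, lying. Origin: its underside's centre. Leave it alone.
- tweezers: Bystander: dark steel tweezers, 115 mm, lying. Origin: its underside's centre. Leave it alone.

How it is judged:
By the outcome, as a careful person would: the job done as asked, in the order asked, and still so for the second after the job is handed in, with the robot touching nothing.
It also fails if it takes over 72 s, if anything falls off the work surface, if the arm or the gripper's body presses on something with over 40 N, if the wrist force passes 120 N, or if a joint passes its speed limit or range.

## Working session

There is one attempt and no reset: what is moved stays moved. The work goes in short steps, Python scripts to look and compute and a tool call to move; the robot and the scene stay as the last step left them, time stands still between calls to the robot, and variables do not carry over. Pictures are saved under pics/ and viewed, at most 10 in all, crops included, and the job is handed in when it is done.

Besides the shell and the picture viewer there is one more tool, called after "Emit:" in YAML: its name, and indented under it one key for each argument. play_rows: Moves the arm, as the interface text tells. Its arguments: {"type":"object","properties":{"increments":{"type":"array"},"gripper":{"type":"number"}},"required":["increments"]}

```bash
mkdir -p pics; ls; cat > h.py <<'E'
import numpy as np, cv2
from workcell import read_state, eyes, ticket, r
def snap(n,f):
    m=eyes.camera_model(n); p,d=eyes.read_camera(n)
    cv2.imwrite('pics/'+f+'.png',p[:,:,::-1]); np.savez('pics/'+f+'.npz',p=p,d=d,**{k:np.array(v) for k,v in m.items()})
def world(f,px):
    z=np.load('pics/'+f+'.npz'); K=np.array([[z['fx'],0,z['cx']],[0,z['fy'],z['cy']],[0,0,1]],float)
    px=np.array(px,float).reshape(-1,2); u=cv2.undistortPoints(px[:,None],K,z['distortion'].astype(float))[:,0]
    d=z['d'][px[:,1].astype(int),px[:,0].astype(int)]
    return (np.c_[u,np.ones(len(u))]*d[:,None])@z['rotation'].T+z['origin']
E
python3 - <<'E'
from h import *
for n in('scene','side'): 
    snap(n,n+'0'); m=eyes.camera_model(n); print(n,m['origin'],np.round(m['rotation'],2).tolist())
s=read_state(); print(s['clock'],s['position'],np.round(s['tcp_rot'],3),s['ft_force'],s['width'])
E
```

```text
pics
scene [1.0368733  0.14014947 1.02485601] [[-0.11, 0.86, -0.49], [0.99, 0.08, -0.07], [-0.01, -0.5, -0.87]]
side [0.46609897 0.57542135 0.71484233] [[-0.99, -0.13, 0.09], [-0.16, 0.75, -0.64], [0.02, -0.64, -0.77]]
0.1 [ 4.99861551e-01 -2.06283579e-05  4.04268692e-01] [[ 0.     1.    -0.001]
 [ 1.    -0.    -0.   ]
 [-0.    -0.001 -1.   ]] [ 0.04934076 -0.36841891  0.17439361] 0.08576077794737087
```

View pics/scene0.png

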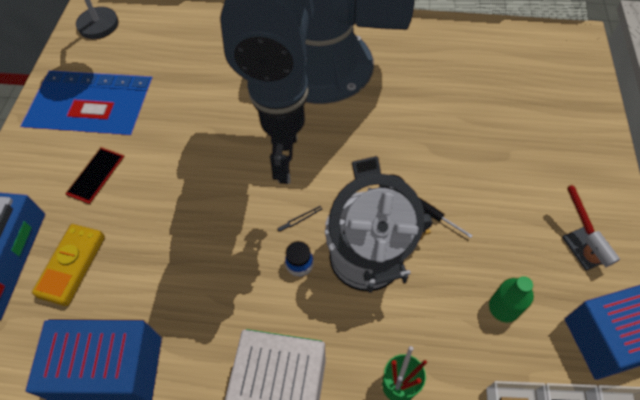

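View pics/side0.png

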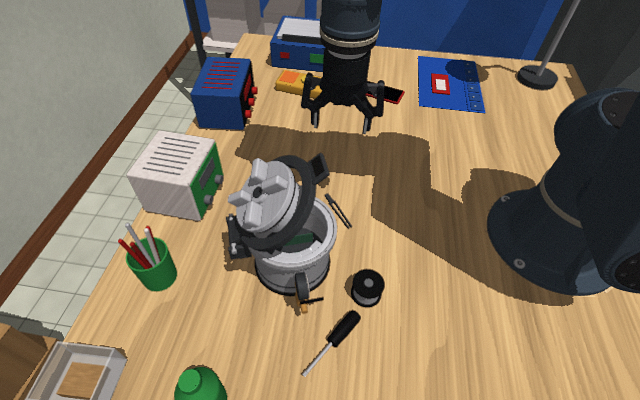

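Scene view: the pot is near (375,230), with the lid tab at (367,165) facing the robot and the hinge at (387,280). The side view shows the tab at (319,168), the hinge at (235,240) and the open pot rim around (305,235).

```bash
python3 - <<'E'
from h import *
a=cv2.imread('pics/scene0.png')[140:300,320:480]; b=cv2.imread('pics/side0.png')[145:325,215:395]
a=cv2.resize(a,(400,400),interpolation=2);b=cv2.resize(b,(400,400),interpolation=2)
cv2.imwrite('pics/c1.png',np.hstack([a,b]))
E
```

```text
(no output)
```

View pics/c1.png

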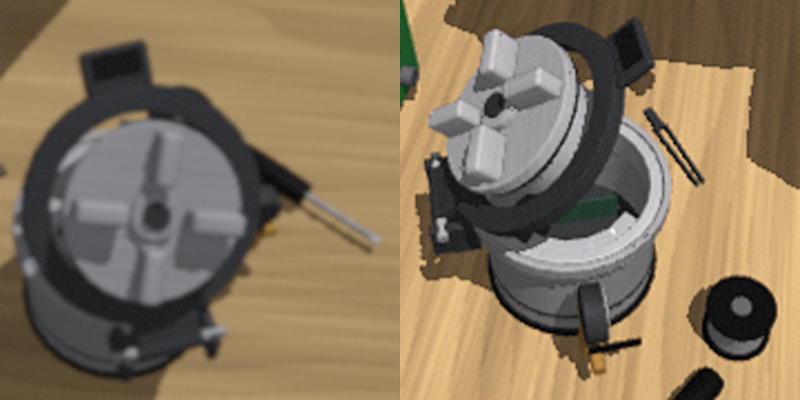

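```bash
cat > fit.py <<'E'
from h import *
from scipy.optimize import least_squares
def cloud(f):
    v,u=np.mgrid[0:400,0:640]; px=np.c_[u.ravel(),v.ravel()]; return world(f,px).reshape(400,640,3)
S=cloud('scene0'); D=cloud('side0')
sc=lambda l:[(320+x/2.5,140+y/2.5) for x,y in l]
print('boss',world('scene0',sc([(155,215)])))
print('tab',world('scene0',sc([(85,60),(142,46),(115,70),(146,84),(94,92)])).round(3).tolist())
print('lug tips',world('scene0',sc([(162,140),(85,210),(238,218),(148,292)])).round(3).tolist())
print('face',world('scene0',sc([(120,160),(205,165),(200,265),(105,260),(110,185)])).round(3).tolist())
# rim points in side view
P=D[145:325,215:395].reshape(-1,3); P=P[(abs(P[:,2]-.130)<.003)]
c0=P.mean(0)[:2]; 
print(len(P),c0,P.min(0),P.max(0))
np.save('rim.npy',P)
E
python3 fit.py; python3 - <<'E'
import numpy as np
P=np.load('rim.npy')
print(np.round(P[::max(1,len(P)//40)],3).tolist())
E
```

```text
boss [[0.61600642 0.18028313 0.23768247]]
tab [[0.524, 0.123, 0.284], [0.509, 0.162, 0.286], [0.528, 0.144, 0.281], [0.529, 0.167, 0.268], [0.542, 0.131, 0.272]]
lug tips [[0.582, 0.18, 0.281], [0.631, 0.132, 0.265], [0.615, 0.237, 0.242], [0.666, 0.18, 0.218]]
face [[0.588, 0.153, 0.26], [0.579, 0.212, 0.248], [0.633, 0.216, 0.201], [0.644, 0.149, 0.217], [0.601, 0.148, 0.248]]
1248 [0.53357818 0.19256716] [0.47960308 0.0816951  0.12700384] [0.6872635  0.24895823 0.13292447]
[[0.533, 0.082, 0.13], [0.525, 0.093, 0.129], [0.53, 0.101, 0.128], [0.515, 0.106, 0.131], [0.518, 0.11, 0.127], [0.5, 0.115, 0.131], [0.495, 0.122, 0.13], [0.487, 0.127, 0.129], [0.499, 0.139, 0.13], [0.496, 0.146, 0.131], [0.485, 0.151, 0.131], [0.494, 0.161, 0.129], [0.493, 0.168, 0.129], [0.494, 0.176, 0.131], [0.496, 0.183, 0.13], [0.504, 0.19, 0.129], [0.495, 0.193, 0.129], [0.492, 0.198, 0.131], [0.622, 0.225, 0.131], [0.619, 0.226, 0.13], [0.618, 0.229, 0.132], [0.66, 0.236, 0.128], [0.498, 0.208, 0.129], [0.505, 0.211, 0.128], [0.515, 0.216, 0.129], [0.534, 0.221, 0.129], [0.593, 0.234, 0.13], [0.509, 0.22, 0.13], [0.563, 0.231, 0.13], [0.507, 0.222, 0.131], [0.554, 0.231, 0.129], [0.597, 0.24, 0.128], [0.543, 0.231, 0.129], [0.58, 0.24, 0.13], [0.523, 0.231, 0.132], [0.554, 0.237, 0.129], [0.578, 0.244, 0.13], [0.523, 0.234, 0.13], [0.54, 0.24, 0.131], [0.541, 0.243, 0.132], [0.563, 0.248, 0.128]]
```

```bash
cat > fit2.py <<'E'
from fit import *
A=np.load('pics/scene0.npz')['p'].astype(int); B=np.load('pics/side0.npz')['p'].astype(int)
def res(p,full=False):
    cx,cy,yaw,a=p
    ex=np.array([np.cos(yaw),np.sin(yaw),0]); ey=np.array([-ex[1],ex[0],0]); H=np.array([cx,cy,.137])+.108*ex
    t=-ex*np.cos(a)+np.array([0,0,np.sin(a)]); n=ex*np.sin(a)+np.array([0,0,np.cos(a)])
    L=lambda P:np.c_[(P-H)@t,(P-H)@ey,(P-H)@n]
    return L
scn=S[130:300,310:480].reshape(-1,3); scol=A[130:300,310:480].reshape(-1,3)
sid=D[145:325,215:395].reshape(-1,3); dcol=B[145:325,215:395].reshape(-1,3)
scn,scol=scn[scn[:,2]>.15],scol[scn[:,2]>.15]
sid2,dcol2=sid[sid[:,2]>.15],dcol[sid[:,2]>.15]
rim=P[(P[:,0]<.70)]
def cost(p):
    L=res(p); r=[]
    for Q,col in((scn,scol),(sid2,dcol2)):
        q=L(Q); dark=col.max(1)<75; rad=np.hypot(q[:,0]-.108,q[:,1])
        # surfaces: face 31, lug tops 55, boss 42, ring 7
        f=~dark&(rad<.075); h=q[f,2]; e=np.min(abs(h[:,None]-np.array([.031,.055,.042])),1); r.append(np.clip(e,0,.006))
        r.append(np.clip(rad[f]-.064,0,.006))
        f=dark&(q[:,2]>-.01)&(q[:,2]<.02)&(q[:,0]<.196); r.append(np.clip(abs(q[f,2]-.007),0,.006))
        r.append(np.clip(rad[f]-.088,0,.01)+np.clip(.068-rad[f],0,.01)*.5)
        f=dark&(q[:,0]>.196)&(q[:,0]<.24)&(abs(q[:,2]-.005)<.015); r.append(np.clip(abs(q[f,1])-.025,0,.01)); r.append(np.clip(q[f,0]-.225,0,.01))
    rr=np.hypot(rim[:,0]-p[0],rim[:,1]-p[1]); r.append(3*(np.clip(rr-.088,0,.01)+np.clip(.066-rr,0,.01)))
    return sum((x**2).mean() for x in r if len(x))*1e6
from scipy.optimize import minimize,differential_evolution
o=differential_evolution(cost,[(.53,.63),(.12,.21),(-.5,.5),(.5,1.0)],seed=1,maxiter=60,popsize=12)
p=o.x;print(p,o.fun,np.rad2deg(p[2:]))
q=res(p)(scn); f=(q[:,2]>.050)&(q[:,2]<.06)
x=q[f]-[.108,0,0]; rad=np.hypot(x[:,0],x[:,1]); x=x[(rad>.025)&(rad<.062)]
# cap angle mod 90 in pot frame (x=-t, y=ey)
th=np.arctan2(x[:,1],-x[:,0]); print('cap deg mod 90',np.rad2deg(np.angle(np.exp(4j*th).mean())/4),abs(np.exp(4j*th).mean()))
H=res(p); 
for nm,Q in(('boss',[[.616006,.18028,.23768]]),):print(H(np.array(Q)).round(3))
for i in [(.62,.25)]:pass
E
python3 fit2.py | tail -5
```

```text
face [[0.588, 0.153, 0.26], [0.579, 0.212, 0.248], [0.633, 0.216, 0.201], [0.644, 0.149, 0.217], [0.601, 0.148, 0.248]]
1248 [0.53357818 0.19256716] [0.47960308 0.0816951  0.12700384] [0.6872635  0.24895823 0.13292447]
[0.56818932 0.16255412 0.37625031 0.70784585] 45.74809168817198 [21.55755457 40.55657996]
cap deg mod 90 -19.12360246104629 0.8767525918248898
[[ 0.109 -0.001  0.039]]
```

```bash
cat > way.py <<'E'
import numpy as np
cx,cy,yaw=.5682,.1626,.3763
ex=np.array([np.cos(yaw),np.sin(yaw),0]);H=np.array([cx,cy,.137])+.108*ex
def tcp(a,sc=.212,off=.011):
    t=-ex*np.cos(a)+np.array([0,0,np.sin(a)]); n=ex*np.sin(a)+np.array([0,0,np.cos(a)])
    return H+sc*t+.007*n+off*ex+[0,0,.173]
if __name__=='__main__':
    for a in np.arange(.72,-.05,-.06): 
        q=tcp(a); print(round(a,2),q.round(4),'fwd',round(-(q-H)@ex,4))
E
python3 way.py; python3 -c "
from h import *; s=read_state();print(s['q'])"
```

```text
0.72 [0.5349 0.1495 0.4551] fwd 0.1438
0.66 [0.5271 0.1464 0.4455] fwd 0.1522
0.6 [0.5198 0.1435 0.4355] fwd 0.16
0.54 [0.5131 0.1408 0.425 ] fwd 0.1672
0.48 [0.507  0.1384 0.4141] fwd 0.1738
0.42 [0.5015 0.1362 0.4028] fwd 0.1797
0.36 [0.4966 0.1343 0.3912] fwd 0.1849
0.3 [0.4924 0.1327 0.3793] fwd 0.1895
0.24 [0.4889 0.1313 0.3672] fwd 0.1933
0.18 [0.4861 0.1301 0.3548] fwd 0.1963
0.12 [0.4839 0.1293 0.3423] fwd 0.1986
0.06 [0.4825 0.1287 0.3297] fwd 0.2002
-0.0 [0.4817 0.1284 0.317 ] fwd 0.201
[-2.18565424e-03  1.22221846e+01 -2.00394132e+00  7.58332022e+01
 -6.28645041e-04  8.99993187e+01]
```

Emit:
play_rows:
  gripper: 1
  increments:
    - {"linear": [0, 0, -0.04], "twist": 0.13}
    - {"linear": [0, 0, -0.085], "twist": 0.26}
    - {"linear": [0, 0, -0.085], "twist": 0.4}
    - {"linear": [0.04, 0, -0.085], "twist": 0.53}
    - {"linear": [0.08, 0, -0.085], "twist": 0.66}
    - {"linear": [0.11, 0.01, -0.085], "twist": 0.8}
    - {"linear": [0.14, 0.02, -0.085], "twist": 0.93}
    - {"linear": [0.14, 0.02, -0.085], "twist": 1.06}
    - {"linear": [0.14, 0.02, -0.085], "twist": 1.194}
    - {"linear": [0.14, 0.02, -0.085], "twist": 1.194}

```text
clock: 1.1
position: [0.52, 0.1403, 0.4893]
tcp_rot: [[0.931, 0.366, -0.001], [0.366, -0.931, -0.0], [-0.001, -0.0, -1.0]]
ft_force: [1.0, 0.1, -0.1]
width: 0.0004
finger_force: 0.0
```

Emit:
play_rows:
  increments:
    - {"linear": [0.01, -0.003, 0.01], "twist": 0}
    - {"linear": [0.017, -0.003, 0.02], "twist": 0}
    - {"linear": [0.017, -0.003, 0.028], "twist": 0}
    - {"linear": [0.017, -0.003, 0.034], "twist": 0}
    - {"linear": [0.013, -0.003, 0.039], "twist": 0}
    - {"linear": [0.009, -0.003, 0.044], "twist": 0}
    - {"linear": [0.009, -0.003, 0.044], "twist": 0}

```text
clock: 1.8
position: [0.5266, 0.1458, 0.4455]
tcp_rot: [[0.93, 0.368, -0.0], [0.368, -0.93, -0.0], [-0.0, -0.0, -1.0]]
ft_force: [-0.1, 0.0, 0.2]
width: 0.0001
finger_force: 0.0
```

```bash
python3 - <<'E'
from h import *
snap('side','s1');snap('scene','s2')
print(read_state()['q'],read_state()['ft_force'])
a=cv2.imread('pics/side0.png')
a=cv2.resize(cv2.imread('pics/s1.png')[100:300,200:400],(400,400));b=cv2.resize(cv2.imread('pics/s2.png')[120:320,290:490],(400,400))
cv2.imwrite('pics/c2.png',np.hstack([a,b]))
E
```

```text
[ 1.54809828e+01  1.78253430e+01  1.13750727e+01  8.35447367e+01
 -2.77175564e-03  1.73894475e+02] [ 0.12997282  0.99874695 -0.13225447]
```

View pics/c2.png

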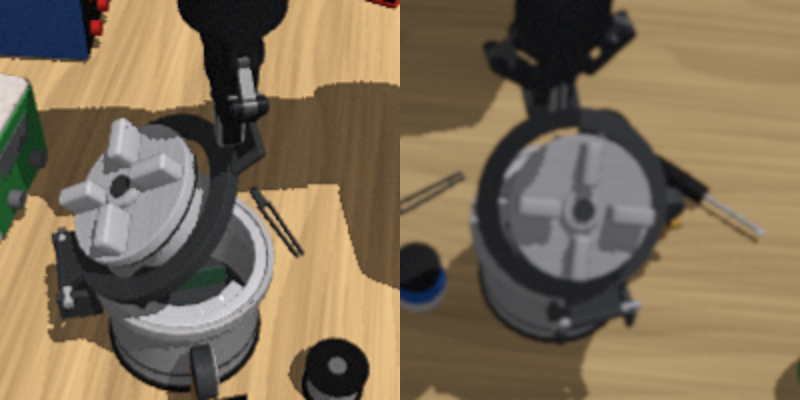

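The fingertips sit just over the tab at crop (235,140), clear of the cap. I'll follow the tab's arc downward.

Emit:
play_rows:
  increments:
    - {"linear": [-0.004, 0, 0.005], "twist": 0}
    - {"linear": [-0.008, 0, 0.01], "twist": 0}
    - {"linear": [-0.0115, 0, 0.015], "twist": 0}
    - {"linear": [-0.015, 0, 0.0205], "twist": 0}
    - {"linear": [-0.0185, 0, 0.026], "twist": 0}
    - {"linear": [-0.0215, 0, 0.0315], "twist": 0}

```text
clock: 2.5
position: [0.5069, 0.1381, 0.4137]
tcp_rot: [[0.93, 0.368, -0.0], [0.368, -0.93, -0.0], [-0.0, -0.0, -1.0]]
ft_force: [-0.8, -0.2, 3.0]
width: -0.0001
finger_force: 1.2
```

Emit:
play_rows:
  increments:
    - {"linear": [-0.003, 0, 0.0055], "twist": 0}
    - {"linear": [-0.006, 0, 0.011], "twist": 0}
    - {"linear": [-0.0085, 0, 0.017], "twist": 0}
    - {"linear": [-0.011, 0, 0.023], "twist": 0}
    - {"linear": [-0.0135, 0, 0.029], "twist": 0}
    - {"linear": [-0.016, 0, 0.035], "twist": 0}

```text
clock: 3.1
position: [0.4923, 0.1323, 0.3787]
tcp_rot: [[0.93, 0.368, 0.0], [0.368, -0.93, 0.0], [0.0, -0.0, -1.0]]
ft_force: [1.4, 2.2, 1.2]
width: -0.0001
finger_force: 1.0
```

Emit:
play_rows:
  increments:
    - {"linear": [-0.002, 0, 0.006], "twist": 0}
    - {"linear": [-0.004, 0, 0.012], "twist": 0}
    - {"linear": [-0.0055, 0, 0.018], "twist": 0}
    - {"linear": [-0.007, 0, 0.024], "twist": 0}
    - {"linear": [-0.008, 0, 0.03], "twist": 0}
    - {"linear": [-0.009, 0, 0.0355], "twist": 0}
    - {"linear": [-0.0095, 0, 0.04], "twist": 0}
    - {"linear": [-0.01, 0, 0.044], "twist": 0}
    - {"linear": [-0.0105, 0, 0.0475], "twist": 0}
    - {"linear": [-0.011, 0, 0.051], "twist": 0}
    - {"linear": [-0.011, 0, 0.053], "twist": 0}
    - {"linear": [-0.011, 0, 0.055], "twist": 0}

```text
clock: 4.3
position: [0.4821, 0.1282, 0.324]
tcp_rot: [[0.93, 0.368, -0.0], [0.368, -0.93, -0.0], [-0.0, 0.0, -1.0]]
ft_force: [-1.6, -0.6, 0.6]
width: -0.0003
finger_force: 1.0
```

Emit:
play_rows:
  increments:
    - {"linear": [0, 0, 0.0015], "twist": 0}
    - {"linear": [0, 0, 0.003], "twist": 0}
    - {"linear": [0, 0, 0.0045], "twist": 0}
    - {"linear": [0, 0, 0.006], "twist": 0}
    - {"linear": [0, 0, 0.006], "twist": 0}

```text
clock: 4.8
position: [0.4822, 0.1282, 0.318]
tcp_rot: [[0.93, 0.368, -0.0], [0.368, -0.93, -0.0], [-0.0, 0.0, -1.0]]
ft_force: [-0.7, 0.5, -0.6]
width: 0.0001
finger_force: 0.0
```

Emit:
play_rows:
  increments:
    - {"linear": [0, 0, 0.0007], "twist": 0}
    - {"linear": [0, 0, 0.0014], "twist": 0}
    - {"linear": [0, 0, 0.002], "twist": 0}
    - {"linear": [0, 0, 0.002], "twist": 0}

```text
clock: 5.2
position: [0.4822, 0.1283, 0.3171]
tcp_rot: [[0.93, 0.368, 0.001], [0.368, -0.93, 0.0], [0.001, 0.0, -1.0]]
ft_force: [-5.9, -0.6, 16.1]
width: 0.0002
finger_force: 7.7
```

Emit:
play_rows:
  increments:
    - {"linear": [0, 0, -0.01], "twist": 0}
    - {"linear": [0, 0, -0.05], "twist": 0}
    - {"linear": [-0.02, 0, -0.1], "twist": -0.14}
    - {"linear": [-0.03, 0, -0.12], "twist": -0.28}
    - {"linear": [-0.03, 0, -0.12], "twist": -0.42}
    - {"linear": [-0.03, 0, -0.12], "twist": -0.56}
    - {"linear": [-0.03, 0, -0.12], "twist": -0.7}
    - {"linear": [-0.03, 0, -0.12], "twist": -0.84}
    - {"linear": [-0.03, 0, -0.12], "twist": -0.98}
    - {"linear": [-0.03, 0, -0.12], "twist": -1.12}
    - {"linear": [-0.03, 0, -0.12], "twist": -1.26}
    - {"linear": [-0.03, 0, -0.12], "twist": -1.4}

```text
clock: 6.4
position: [0.4543, 0.1172, 0.4366]
tcp_rot: [[-0.21, 0.978, 0.0], [0.978, 0.21, 0.0], [0.0, 0.0, -1.0]]
ft_force: [-0.0, -0.3, -0.2]
width: -0.0003
finger_force: 0.0
```

Emit:
play_rows:
  gripper: 0
  increments:
    - {"linear": [0, 0, 0], "twist": -0.14}
    - {"linear": [0, 0, 0], "twist": -0.28}
    - {"linear": [0, 0, 0], "twist": -0.42}
    - {"linear": [0, 0, 0], "twist": -0.56}
    - {"linear": [0, 0, 0], "twist": -0.7}
    - {"linear": [0, 0, 0], "twist": -0.84}
    - {"linear": [0, 0, 0], "twist": -0.98}
    - {"linear": [0, 0, 0], "twist": -1.12}
    - {"linear": [0, 0, 0], "twist": -1.26}
    - {"linear": [0, 0, 0], "twist": -1.4}
    - {"linear": [0, 0, 0], "twist": -1.54}
    - {"linear": [0, 0, 0], "twist": -1.68}

```text
clock: 7.6
position: [0.4543, 0.1172, 0.4365]
tcp_rot: [[-0.949, -0.315, 0.0], [-0.315, 0.949, 0.0], [-0.0, 0.0, -1.0]]
ft_force: [0.6, 0.0, -0.4]
width: 0.0424
finger_force: 0.0
```

Emit:
play_rows:
  increments:
    - {"linear": [0, 0, 0], "twist": -0.14}
    - {"linear": [0, 0, 0], "twist": -0.28}
    - {"linear": [0, 0, 0], "twist": -0.42}
    - {"linear": [0, 0, 0], "twist": -0.56}
    - {"linear": [0, 0, 0], "twist": -0.7}
    - {"linear": [0, 0, 0], "twist": -0.84}
    - {"linear": [0, 0, 0], "twist": -0.98}
    - {"linear": [0, 0, 0], "twist": -1.12}
    - {"linear": [0, 0, 0], "twist": -1.26}
    - {"linear": [0, 0, 0], "twist": -1.4}
    - {"linear": [0, 0, 0], "twist": -1.54}
    - {"linear": [0, 0, 0], "twist": -1.68}

```text
clock: 8.8
position: [0.4543, 0.1172, 0.4365]
tcp_rot: [[0.417, -0.909, 0.0], [-0.909, -0.417, 0.0], [0.0, -0.0, -1.0]]
ft_force: [-0.2, -0.1, 0.6]
width: 0.0429
finger_force: 0.0
```

```bash
cat > capfit.py <<'E'
from h import *
from scipy.optimize import differential_evolution
def capfit(f,ztop=.192):
    v,u=np.mgrid[0:400,0:640]; P=world(f,np.c_[u.ravel(),v.ravel()])
    P=P[(np.hypot(P[:,0]-.568,P[:,1]-.1626)<.075)&(abs(P[:,2]-ztop)<.006)]
    def c(p):
        x=P[:,:2]-p[:2]; a=p[2]; R=np.array([[np.cos(a),np.sin(a)],[-np.sin(a),np.cos(a)]]); y=abs(x@R.T); y=np.c_[y.max(1),y.min(1)]
        d=np.clip(y[:,1]-.008,0,.01)+np.clip(y[:,0]-.06,0,.01)+np.clip(.022-y[:,0],0,.01); return (d**2).mean()*1e6
    o=differential_evolution(c,[(.55,.59),(.145,.18),(-np.pi/4,np.pi/4)],seed=0)
    print(f,len(P),'z',np.median(P[:,2]).round(4),o.x.round(4),np.rad2deg(o.x[2]).round(1),o.fun)
E
python3 - <<'E'
from capfit import *
snap('scene','s3');snap('side','s4')
for f in('s3','s4'):
    try: capfit(f)
    except Exception as e: print(e)
s=read_state();print(s['q'],s['position'],s['width'])
a=cv2.resize(cv2.imread('pics/s3.png')[120:320,290:490],(400,400));b=cv2.resize(cv2.imread('pics/s4.png')[120:320,200:400],(400,400))
cv2.imwrite('pics/c3.png',np.hstack([a,b]))
E
```

```text
s3 659 z 0.1915 [0.5681 0.1623 0.0398] 2.3 0.006301257290074347
s4 670 z 0.1918 [0.5667 0.161  0.0402] 2.3 0.00013540934243493446
[ 1.44709688e+01  8.34736735e+00 -2.08506869e+00  7.95512583e+01
  4.84508834e-04 -9.99938307e+01] [0.45427698 0.11723972 0.43649089] 0.04277009547347678
```

View pics/c3.png

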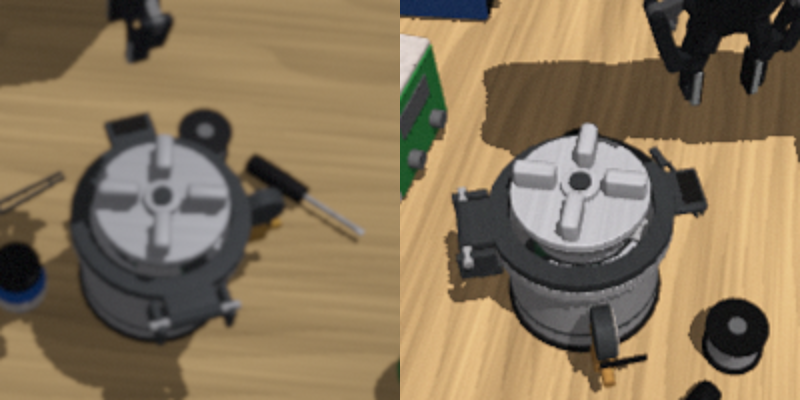

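Emit:
play_rows:
  gripper: -0.4
  increments:
    - {"linear": [0.0067, -0.04, 0], "twist": -0.13}
    - {"linear": [0.0067, -0.08, 0], "twist": -0.26}
    - {"linear": [0.0067, -0.11, 0], "twist": -0.396}
    - {"linear": [0.0067, -0.1215, 0], "twist": -0.396}
    - {"linear": [0.0067, -0.1215, 0], "twist": -0.396}
    - {"linear": [0.0067, -0.1215, 0.03], "twist": -0.396}
    - {"linear": [0.0067, -0.1215, 0.03], "twist": -0.396}

```text
clock: 9.6
position: [0.5666, 0.1607, 0.4036]
tcp_rot: [[0.729, -0.684, -0.004], [-0.684, -0.729, -0.001], [-0.002, 0.004, -1.0]]
ft_force: [-0.2, -0.0, -0.5]
width: 0.0598
finger_force: 0.0
```

```bash
python3 - <<'E'
from h import *
snap('side','s5');snap('scene','s6')
s=read_state();print(s['position'],s['width'],s['q'][5],np.rad2deg(np.arctan2(s['tcp_rot'][1][1],s['tcp_rot'][0][1])))
a=cv2.resize(cv2.imread('pics/s6.png')[130:280,310:460],(400,400));b=cv2.resize(cv2.imread('pics/s5.png')[130:280,220:370],(400,400))
cv2.imwrite('pics/c4.png',np.hstack([a,b]))
E
```

```text
[0.56703686 0.16083783 0.40687587] 0.05953725548077075 -121.05001187867731 -133.11372584676397
```

View pics/c4.png

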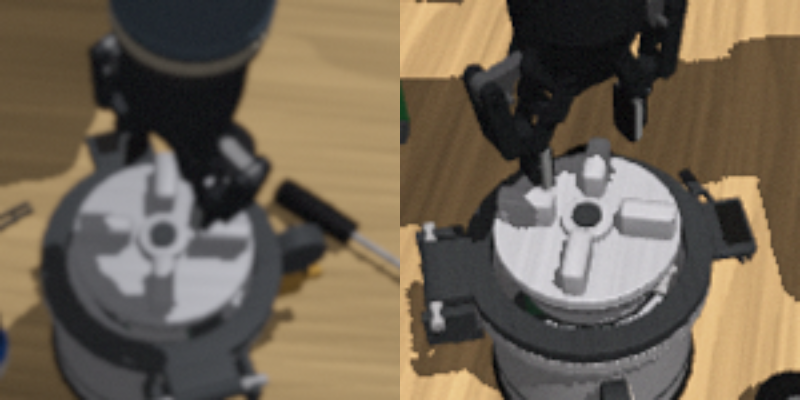

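The fingers straddle the boss diagonally between lugs (side crop near (540,170) and (635,115)). Descending onto the cap face.

Emit:
play_rows:
  increments:
    - {"linear": [0, 0, 0.02], "twist": 0}
    - {"linear": [0, 0, 0.04], "twist": 0}
    - {"linear": [0, 0, 0.055], "twist": 0}
    - {"linear": [0, 0, 0.06], "twist": 0}
    - {"linear": [0, 0, 0.063], "twist": 0}
    - {"linear": [0, 0, 0.063], "twist": 0}

```text
clock: 10.3
position: [0.5679, 0.1611, 0.3442]
tcp_rot: [[0.731, -0.682, 0.001], [-0.682, -0.731, 0.0], [0.001, -0.001, -1.0]]
ft_force: [-0.2, 0.3, 0.1]
width: 0.0597
finger_force: 0.0
```

Emit:
play_rows:
  increments:
    - {"linear": [0, 0, 0.002], "twist": 0}
    - {"linear": [0, 0, 0.004], "twist": 0}
    - {"linear": [0, 0, 0.006], "twist": 0}
    - {"linear": [0, 0, 0.006], "twist": 0}

```text
clock: 10.7
position: [0.5677, 0.1612, 0.337]
tcp_rot: [[0.731, -0.682, -0.0], [-0.682, -0.731, -0.0], [-0.0, 0.0, -1.0]]
ft_force: [0.4, 0.2, -0.3]
width: 0.0599
finger_force: 0.0
```

Emit:
play_rows:
  increments:
    - {"linear": [0, 0, 0.001], "twist": 0}
    - {"linear": [0, 0, 0.002], "twist": 0}
    - {"linear": [0, 0, 0.003], "twist": 0}
    - {"linear": [0, 0, 0.003], "twist": 0}

```text
clock: 11.1
position: [0.5678, 0.1611, 0.3343]
tcp_rot: [[0.731, -0.682, 0.0], [-0.682, -0.731, 0.0], [0.0, -0.0, -1.0]]
ft_force: [-0.3, 0.4, 4.6]
width: 0.0599
finger_force: 2.4
```

Emit:
play_rows:
  increments:
    - {"linear": [0, 0, 0.001], "twist": 0}
    - {"linear": [0, 0, 0.002], "twist": 0}
    - {"linear": [0, 0, 0.002], "twist": 0}

```text
clock: 11.4
position: [0.5678, 0.1611, 0.3326]
tcp_rot: [[0.731, -0.682, 0.001], [-0.682, -0.731, 0.0], [0.0, -0.0, -1.0]]
ft_force: [-2.2, -0.5, 8.8]
width: 0.0596
finger_force: 4.2
```

Emit:
play_rows:
  increments:
    - {"linear": [0, 0, 0.001], "twist": 0}
    - {"linear": [0, 0, 0.0015], "twist": 0}
    - {"linear": [0, 0, 0.0015], "twist": 0}

```text
clock: 11.7
position: [0.5679, 0.1611, 0.3311]
tcp_rot: [[0.731, -0.682, 0.001], [-0.682, -0.731, -0.0], [0.001, -0.001, -1.0]]
ft_force: [-0.4, -1.7, 6.1]
width: 0.0599
finger_force: 3.2
```

Emit:
play_rows:
  increments:
    - {"linear": [0, 0, 0.001], "twist": 0}
    - {"linear": [0, 0, 0.002], "twist": 0}
    - {"linear": [0, 0, 0.002], "twist": 0}

```text
clock: 12.0
position: [0.568, 0.1611, 0.329]
tcp_rot: [[0.731, -0.682, 0.001], [-0.682, -0.731, 0.0], [0.001, -0.001, -1.0]]
ft_force: [-0.0, -1.0, 5.2]
width: 0.0597
finger_force: 2.5
```

Already 5.5 mm down at about 5 N, so the dogs are between the threads. Continue down.

Emit:
play_rows:
  increments:
    - {"linear": [0, 0, 0.002], "twist": 0}
    - {"linear": [0, 0, 0.004], "twist": 0}
    - {"linear": [0, 0, 0.006], "twist": 0}
    - {"linear": [0, 0, 0.008], "twist": 0}
    - {"linear": [0, 0, 0.01], "twist": 0}
    - {"linear": [0, 0, 0.01], "twist": 0}

```text
clock: 12.6
position: [0.568, 0.1611, 0.319]
tcp_rot: [[0.731, -0.682, 0.001], [-0.682, -0.731, 0.0], [0.001, -0.001, -1.0]]
ft_force: [-0.1, -0.3, 7.1]
width: 0.0598
finger_force: 3.7
```

Emit:
play_rows:
  increments:
    - {"linear": [0, 0, 0.002], "twist": 0}
    - {"linear": [0, 0, 0.004], "twist": 0}
    - {"linear": [0, 0, 0.006], "twist": 0}
    - {"linear": [0, 0, 0.008], "twist": 0}
    - {"linear": [0, 0, 0.009], "twist": 0}
    - {"linear": [0, 0, 0.009], "twist": 0}

```text
clock: 13.2
position: [0.568, 0.1611, 0.3103]
tcp_rot: [[0.731, -0.682, 0.001], [-0.682, -0.731, 0.0], [0.001, -0.001, -1.0]]
ft_force: [0.2, -1.1, 8.9]
width: 0.0595
finger_force: 4.5
```

Emit:
play_rows:
  increments:
    - {"linear": [0, 0, 0.001], "twist": 0}
    - {"linear": [0, 0, 0.0015], "twist": 0}
    - {"linear": [0, 0, 0.0015], "twist": 0}

```text
clock: 13.5
position: [0.5679, 0.1611, 0.31]
tcp_rot: [[0.731, -0.682, 0.003], [-0.682, -0.731, 0.0], [0.002, -0.002, -1.0]]
ft_force: [-6.4, -2.8, 24.9]
width: 0.0599
finger_force: 12.4
```

Bottomed (24.9 N at z=0.310). Ease off slightly and turn clockwise.

Emit:
play_rows:
  increments:
    - {"linear": [0, 0, -0.0005], "twist": 0.05}
    - {"linear": [0, 0, -0.0008], "twist": 0.1}
    - {"linear": [0, 0, -0.0008], "twist": 0.15}
    - {"linear": [0, 0, -0.0008], "twist": 0.2}
    - {"linear": [0, 0, -0.0008], "twist": 0.25}
    - {"linear": [0, 0, -0.0008], "twist": 0.3}
    - {"linear": [0, 0, -0.0008], "twist": 0.35}
    - {"linear": [0, 0, -0.0008], "twist": 0.4}
    - {"linear": [0, 0, -0.0008], "twist": 0.4}

```text
clock: 14.4
position: [0.5677, 0.1608, 0.3101]
tcp_rot: [[0.406, -0.914, 0.001], [-0.914, -0.406, -0.001], [0.001, -0.001, -1.0]]
ft_force: [-4.8, -5.1, 17.2]
width: 0.0597
finger_force: 9.1
```

```bash
python3 - <<'E'
from capfit import *
s=read_state();print(s['ft_force'],s['ft_torque'],s['position'],s['q'][5])
snap('side','s7');capfit('s7',.167)
E
```

```text
[-4.83678835 -5.09233434 17.21206385] [-1.23847707  1.29275889 -0.04828705] [0.56773369 0.16077597 0.31012506] -98.13513526013487
s7 491 z 0.1659 [ 0.568   0.1575 -0.3452] -19.8 11.355794825658775
```

Emit:
play_rows:
  increments:
    - {"linear": [0, 0, 0], "twist": 0.06}
    - {"linear": [0, 0, 0], "twist": 0.12}
    - {"linear": [0, 0, 0], "twist": 0.18}
    - {"linear": [0, 0, 0], "twist": 0.24}
    - {"linear": [0, 0, 0], "twist": 0.3}
    - {"linear": [0, 0, 0], "twist": 0.36}
    - {"linear": [0, 0, 0], "twist": 0.42}

```text
clock: 15.15
position: [0.5674, 0.1606, 0.3101]
tcp_rot: [[-0.002, -1.0, 0.0], [-1.0, 0.002, -0.001], [0.001, -0.0, -1.0]]
ft_force: [-9.3, -8.4, 21.0]
width: 0.0597
finger_force: 10.6
```

```bash
python3 - <<'E'
from capfit import *
s=read_state();print(s['ft_force'],s['ft_torque'],s['position'],s['q'][5],s['tau'])
snap('side','s8');snap('scene','s9');
a=cv2.resize(cv2.imread('pics/s9.png')[130:280,310:460],(400,400));b=cv2.resize(cv2.imread('pics/s8.png')[130:280,220:370],(400,400))
cv2.imwrite('pics/c5.png',np.hstack([a,b]))
E
```

```text
[-9.28394527 -8.40853972 20.96203854] [-1.76226607  2.15838272  0.10668061] [0.5674194  0.16055493 0.31009176] -74.04227457986924 [  3.08640137 -75.45993805  45.53547978  -5.23685575   1.657557
  -1.44123975]
```

View pics/c5.png

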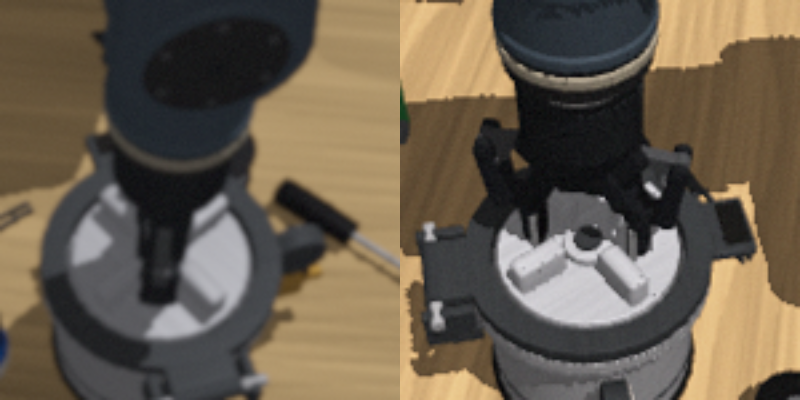

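The cap is sunk flush and turning with the fingers (lugs now diagonal, e.g. side crop (620,270)). Continue to the stop.

Emit:
play_rows:
  increments:
    - {"linear": [0, 0, 0], "twist": 0.06}
    - {"linear": [0, 0, 0], "twist": 0.12}
    - {"linear": [0, 0, 0], "twist": 0.18}
    - {"linear": [0, 0, 0], "twist": 0.24}
    - {"linear": [0, 0, 0], "twist": 0.3}
    - {"linear": [0, 0, 0], "twist": 0.36}

```text
clock: 15.85
position: [0.5672, 0.1605, 0.3101]
tcp_rot: [[-0.355, -0.935, -0.0], [-0.935, 0.355, -0.001], [0.001, -0.0, -1.0]]
ft_force: [-12.3, -9.5, 23.5]
width: 0.06
finger_force: 11.7
```

```bash
python3 - <<'E'
from h import *
s=read_state();print(s['ft_force'],s['ft_torque'],s['position'],s['q'][5],s['tau'][5],s['width'])
E
```

```text
[-12.31959146  -9.53489068  23.46131931] [-1.80753374  2.70685318  0.13182373] [0.56715056 0.16049068 0.31005916] -53.41224446542098 -1.43901988863945 0.05996739611120485
```

Emit:
play_rows:
  increments:
    - {"linear": [0.0008, 0.0005, -0.0005], "twist": 0.06}
    - {"linear": [0.0008, 0.0005, -0.0005], "twist": 0.12}
    - {"linear": [0.0008, 0.0005, -0.0005], "twist": 0.18}
    - {"linear": [0.0008, 0.0005, -0.0005], "twist": 0.24}
    - {"linear": [0.0008, 0.0005, -0.0005], "twist": 0.3}

```text
clock: 16.35
position: [0.5666, 0.1603, 0.3102]
tcp_rot: [[-0.615, -0.789, -0.0], [-0.789, 0.615, -0.001], [0.001, -0.0, -1.0]]
ft_force: [-7.8, -4.1, 14.8]
width: 0.0598
finger_force: 7.7
```

```bash
python3 - <<'E'
from h import *
s=read_state();print(s['ft_force'],s['ft_torque'],s['position'],s['q'][5],s['tau'][5],s['width'])
E
```

```text
[-7.8047901  -4.09363123 14.84139148] [-0.85612189  1.76878073  0.16069677] [0.56664453 0.16026724 0.31016551] -36.259477717428716 -1.4501189813017845 0.05978127642827944
```

Emit:
play_rows:
  increments:
    - {"linear": [0, 0, 0], "twist": 0.06}
    - {"linear": [0, 0, 0], "twist": 0.12}
    - {"linear": [0, 0, 0], "twist": 0.18}
    - {"linear": [0, 0, 0], "twist": 0.24}

```text
clock: 16.75
position: [0.5668, 0.1606, 0.3102]
tcp_rot: [[-0.782, -0.623, 0.001], [-0.623, 0.782, -0.0], [-0.0, -0.001, -1.0]]
ft_force: [-3.9, -4.6, 14.1]
width: 0.0596
finger_force: 108.1
```

```bash
cat > st.py <<'E'
from h import *
s=read_state();print(s['ft_force'].round(1) if hasattr(s['ft_force'],'round') else s['ft_force'],s['ft_torque'],s['position'],s['q'][5],s['tau'][5],s['width'])
E
python3 st.py
```

```text
[-3.9 -4.6 14.1] [-1.13896679  0.92769561  7.26929644] [0.56683923 0.16061813 0.31020342] -22.68611461477602 5.3152017295360565 0.05959756123619229
```

Torque jumped to 7.3 N·m: hard stop. Release and lift.

Emit:
play_rows:
  increments:
    - {"linear": [0, 0, -0.001], "twist": -0.02}
    - {"linear": [0, 0, -0.003], "twist": -0.05}
    - {"linear": [0, 0, -0.006], "twist": -0.1}
    - {"linear": [0, 0, -0.02], "twist": -0.14}
    - {"linear": [0, 0, -0.06], "twist": -0.14}
    - {"linear": [0, 0, -0.1], "twist": -0.14}
    - {"linear": [0.05, 0, -0.12], "twist": -0.14}
    - {"linear": [0.1, 0, -0.12], "twist": -0.14}
    - {"linear": [0.13, 0, -0.12], "twist": -0.14}
    - {"linear": [0.13, 0, -0.12], "twist": -0.14}

```text
clock: 17.75
position: [0.4627, 0.0779, 0.4302]
tcp_rot: [[-0.69, -0.724, 0.0], [-0.724, 0.69, -0.0], [-0.0, -0.0, -1.0]]
ft_force: [1.5, 0.8, 0.4]
width: 0.0598
finger_force: 0.0
```

```bash
python3 st.py; python3 - <<'E'
from capfit import *
snap('scene','t1');snap('side','t2')
for f in('t1','t2'):
    for z in (.168,): capfit(f,z)
    v,u=np.mgrid[0:400,0:640]; P=world(f,np.c_[u.ravel(),v.ravel()]); r=np.hypot(P[:,0]-.5675,P[:,1]-.1617)
    g=(r>.03)&(r<.058)&(P[:,2]<.156); k=(r>.073)&(r<.083)&(P[:,2]>.138)&(P[:,2]<.15)
    print('cap face',np.median(P[g,2]),'ring',np.median(P[k,2]))
a=cv2.resize(cv2.imread('pics/t1.png')[130:280,310:460],(400,400));b=cv2.resize(cv2.imread('pics/t2.png')[130:280,220:370],(400,400))
cv2.imwrite('pics/c6.png',np.hstack([a,b]))
E
```

```text
[1.5 0.8 0.4] [ 0.00464403 -0.03889931  0.0144507 ] [0.46265082 0.07789716 0.43023518] -36.84929299053 -0.6313410960137844 0.05982629817567098
t1 641 z 0.1684 [0.5682 0.1624 0.1456] 8.3 0.0007738256113442859
cap face 0.14518165250793091 ring 0.14433468934793325
t2 656 z 0.1685 [0.5669 0.1607 0.1411] 8.1 0.0030388038989619262
cap face 0.14550405996254218 ring 0.14461288937890893
```

View pics/c6.png

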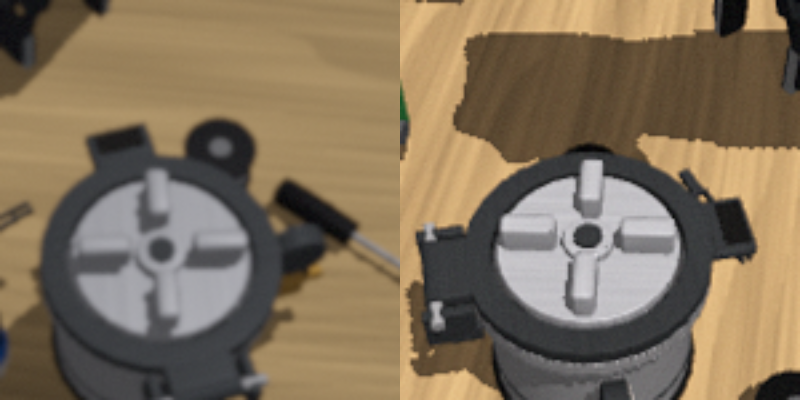

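Lid is shut and the bystanders are untouched. The cap stays down but measures about 0.8 mm proud, so I'll check against the stop once more without pressing.

Emit:
play_rows:
  increments:
    - {"linear": [-0.05, -0.009, 0], "twist": -0.05}
    - {"linear": [-0.09, -0.018, 0], "twist": -0.1}
    - {"linear": [-0.1319, -0.0182, 0], "twist": -0.1}
    - {"linear": [-0.1319, -0.0182, 0], "twist": -0.1}
    - {"linear": [-0.1319, -0.0182, 0.03], "twist": -0.1}
    - {"linear": [-0.1319, -0.0182, 0.06], "twist": -0.1}
    - {"linear": [-0.1319, -0.0182, 0.09], "twist": -0.1}
    - {"linear": [-0.1319, -0.0182, 0.105], "twist": -0.1}
    - {"linear": [-0.1319, -0.0182, 0.115], "twist": -0.1}
    - {"linear": [-0.1319, -0.0182, 0.115], "twist": -0.1}

```text
clock: 18.85
position: [0.5692, 0.1631, 0.3136]
tcp_rot: [[-0.612, -0.791, -0.001], [-0.791, 0.612, -0.0], [0.001, 0.001, -1.0]]
ft_force: [-1.5, 0.2, 0.6]
width: 0.0597
finger_force: 0.0
```

Emit:
play_rows:
  increments:
    - {"linear": [0, 0, 0], "twist": 0.06}
    - {"linear": [0, 0, 0], "twist": 0.12}
    - {"linear": [0, 0, 0], "twist": 0.18}
    - {"linear": [0, 0, 0], "twist": 0.22}
    - {"linear": [0, 0, 0], "twist": 0.22}

```text
clock: 19.35
position: [0.568, 0.1623, 0.3146]
tcp_rot: [[-0.77, -0.639, -0.003], [-0.639, 0.77, -0.002], [0.004, 0.0, -1.0]]
ft_force: [-13.4, -10.9, 2.6]
width: 0.0599
finger_force: 46.9
```

```bash
python3 st.py
```

```text
[-13.4 -10.9   2.6] [-2.02673931  2.8378156   3.29194117] [0.5680314  0.16231431 0.31463403] -23.716869439382183 4.2459408938884735 0.05994773142695713
```

Emit:
play_rows:
  increments:
    - {"linear": [0.001, 0, 0], "twist": 0.02}
    - {"linear": [0.001, 0, 0], "twist": 0.02}
    - {"linear": [0.001, 0, 0], "twist": -0.05}
    - {"linear": [0.001, 0, 0], "twist": -0.12}
    - {"linear": [0.001, 0, -0.03], "twist": -0.14}
    - {"linear": [0.001, 0, -0.07], "twist": -0.14}
    - {"linear": [0.001, 0, -0.11], "twist": -0.14}
    - {"linear": [0.05, 0, -0.12], "twist": -0.14}
    - {"linear": [0.1, 0, -0.12], "twist": -0.14}
    - {"linear": [0.13, 0, -0.12], "twist": -0.14}
    - {"linear": [0.13, 0, -0.12], "twist": -0.14}

```text
clock: 20.45
position: [0.4669, 0.0783, 0.4365]
tcp_rot: [[-0.675, -0.738, 0.002], [-0.738, 0.675, 0.0], [-0.002, -0.002, -1.0]]
ft_force: [2.0, -0.4, 0.6]
width: 0.0596
finger_force: 0.0
```

```bash
python3 - <<'E'
from capfit import *
for i in range(2):
  snap('scene','u1');snap('side','u2')
  for f in('u1','u2'):
    capfit(f,.168)
    v,u=np.mgrid[0:400,0:640]; P=world(f,np.c_[u.ravel(),v.ravel()]); r=np.hypot(P[:,0]-.5675,P[:,1]-.1617)
    g=(r>.03)&(r<.058)&(P[:,2]<.156); k=(r>.073)&(r<.083)&(P[:,2]>.138)&(P[:,2]<.15)
    print('cap face',np.median(P[g,2]),'ring',np.median(P[k,2]))
E
```

```text
u1 633 z 0.1684 [0.5681 0.1622 0.1488] 8.5 0.003420026060903727
cap face 0.14532924243327533 ring 0.14447233590014769
u2 659 z 0.1685 [0.5669 0.1609 0.1436] 8.2 0.0068662991372591305
cap face 0.14539686925778977 ring 0.14462975668016698
u1 631 z 0.1682 [0.5681 0.1624 0.1406] 8.1 0.010514154760416025
cap face 0.1452273412907178 ring 0.14443067594063702
u2 664 z 0.1684 [0.5667 0.1609 0.139 ] 8.0 0.002195766238886343
cap face 0.1454512170069555 ring 0.14461826134808453
```

```bash
python3 -c "
from h import *; print(ticket.sign_off())"
```

```text
the job is handed in; nothing more can be done
None
```

The job is handed in: the lid was lowered gently onto the pot, and the cap was pressed in and turned clockwise 84° to its hard stop, where it stays about 0.8 mm above the ring. The arm is clear of the pot and never went near the jar, spool, screwdriver or tweezers.

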